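Dial the code and open the worn lockbox

TASK

Open the steel lockbox: set its left dial to mark 3 and its right dial to mark 7; the right one is worn, so then turn it slowly on from mark 7 toward mark 8 until the lid springs up by itself and the dial holds. Raise the lid by its handle to half open (40 degrees or more) and leave it standing open, with the dials left where they freed it and the other things on the table left where they are.

Things in the scene. Friction and masses are not known exactly. Their poses are not given: they have to be found in the camera images.
- dial_left (a joint): Left dial (rad): 0 with the pointer at mark 0, grows clockwise as seen facing the slope, 0.5236 (30 degrees) a mark, stops at 0 and 4.712 (mark 9). Turns either way with about 0.05 N m, stays where left; more than a quarter turn needs regrasping. It is true: at mark 3 (1.571), within 0.12 rad, its wheel frees the lid. Starts between marks 5.5 and 8.6.
- dial_right (a joint): Right dial, values, marks and stops as the left. Worn: mark 7 (3.665) is still locked; its wheel frees the lid in a window 0.2 rad wide whose middle lies 0.15 to 0.36 rad past it, unknown beforehand. With the left one right, turn this slowly on from 7: in the window a spring pops the lid up and its hook holds the dial (0.2 rad of play or less): stop there. Starts between marks 4 and 5.8.
- dial_left_grip (a point): Point on the left dial's axis, in its bar grip, 30 mm out from the slope. z = dial axis, out of the slope (35 degrees off vertical, leaning to the box's front); x = along the bar to its pointer end (white line). Bar: 44 mm long (x), 14 mm thick (y, the width to grip), from 7 to 43 mm out from the slope, on a 48 mm skirt. Larger dial values turn this frame about its -z.
- dial_right_grip (a point): The same point and axes on the right dial (same size), 110 mm from the left one.
- lockbox: Fixed grey steel box, 253 deep (x), 260 wide (y), 96 mm high, turned so that its front faces to the robot's right (yaw 0.85 to 1.35). The front slopes 35 degrees from horizontal, black dials at y = +55 (left) and -55 mm. Origin on the table under the dials' centres, 60 mm up; x to the back. Front edge x = -48; flat lid x = 51 to 205 mm, its sloping lip ends 30 mm from the dials' centres.
- lid (a joint): Lid, hinged along its back edge, in rad: 0 shut, grows as the front rises, stop at 1.2. Locked (play about 0.02) until both dials are right; then a spring pops it to about 0.08. It stays where left (stiff hinge); about 4 N at the handle raises it.
- lid_handle (a point): Middle of the lid's round steel handle bar: 12 mm thick, 100 mm long along the box's y, on a post at each end, its middle line 34 mm above the lid plate's top. Lid shut: 79 mm behind and 134 mm above the box's origin; 126 mm in front of and 38 mm above the hinge line. The bar can turn between the fingers as the lid swings.
- lid_hinge (a point): Middle of the lid's hinge line, which runs along the box's y at its back edge, 96 mm up.
- clay_mug: Brown clay mug, 83 mm wide, 94 mm high, behind the lockbox; leave alone. Origin at the centre of its underside.
- slip_jar: White jar with a black lid, 66 mm wide, 94 mm high, beside the lockbox; leave alone. Origin at the centre of its underside.
- pencil: Yellow pencil, 167 mm, before the sloping front; leave alone. Origin at the centre of its underside.
- needle_tool: Needle tool with wooden handle, 148 mm, before the sloping front; leave alone. Origin at the centre of its underside.
- loop_tool: Ribbon loop tool, 174 mm, on the left of the table; leave alone. Origin at the centre of its underside.
- red_tape_roll: Roll of cloth tape, 91 mm wide, 24 mm high, on the right of the table; leave alone. Origin at the centre of its underside.
- water_pot: Small blue water bowl, 102 mm wide, 64 mm high, on the right of the table; leave alone. Origin at the centre of its underside.
- panel_marks (a point): Middle between the two dials, on the surface of the sloping front; x straight up the slope, y left, z out of the slope. Ten white marks surround each dial: mark 0 is 45 degrees clockwise of straight up the slope, then one every 30 degrees clockwise, to mark 9 at 45 degrees left of straight up. Marks 0 and 5 are longer.

How it is judged:
By the outcome, as a careful person would: the job done as asked, in the order asked, and still so for the second after the job is handed in, with the robot touching nothing.
It also fails if it takes over 72 s, if anything falls off the work surface, if the arm or the gripper's body presses on something with over 40 N, if the wrist force passes 120 N, or if a joint passes its speed limit or range.

ROBOT

A 7-joint arm with a two-finger parallel gripper is mounted at the origin on a cart in front of the work surface, level with it; the furniture and walls round the work are solid. World frame = base frame: x ahead of the robot, y to its left, z up, the work surface at z = 0. Lengths are in m, angles in rad, forces in N, time in s.
With the tool pointing down it reaches from about 0.4 to 0.85 m from the base axis. Payload 4.4 kg.
Tool frame: the origin (TCP) lies at the very end of the fingers, on their centre line; the grasp point (between the pads) lies 19 mm behind it; z points along the fingers, y is the line along which they close (so a half turn about z gives the same grasp; the last joint's range is limited). The gripper opens to 94 mm and grips with 3 to 60 N. Pads are 16 mm wide; open, the fingers measure 119 mm over their backs; the gripper's body (75 mm by 177 mm) begins 78 mm behind the grasp point.
Start: joints at [1.211, 0.628, 0.038, 1.517, -0.027, 0.996, -0.02], TCP at [0.188, -0.622, 0.205] pointing down, gripper open.
Joint ranges: [-3.06, 3.06], [-0.37, 2.12], [-1.25, 1.32], [0.18, 2.47], [-1.1, 4.24], [0.23, 1.98], [-2.94, 2.94]. Speed limits (rad/s): [2.57, 2.57, 3.14, 3.14, 3.14, 3.14, 3.14].

INTERFACE

Orientations are given as a 3x3 rotation matrix whose columns are the frame's x, y, z axes.
In Python, from workcell import bot, snapshot, camera_params, job, boxes_of gives the robot as it stands.
- The arm moves only by the tool arm_command, never from a script. Its argument "increments" is one flat list of numbers, 7 for each row, row after row: the closure, from -1 (fully open) to 1 (shut), so that 0 is half open, then the shift along the world's x, y, z in units of 30 mm (1.0 is 30 mm), then the turn, a rotation vector about the world's x, y, z in units of 6 degrees (1.0 is 6 degrees). A call has 1 to 20 rows; each row shifts and turns the commanded pose from where the row before left it; what a row does not reach is not made up. A row lasts 1/12 s, in which the tool goes at most 41.7 mm and 7.16 degrees, less where a joint would pass 70% of its speed; a pose out of reach is approached as far as the arm can. A call is refused whole if a number of a shift passes 1 or a number of a turn 1, either way. A call with a gripper value outside its range is refused whole. The fingers move at their own pace and stop on an object; "grip_force" is the grip in N (left out, the last holds). Time passes only in rows, so rows that do not move let the fingers close. It gives the time, the measured TCP pose, the force and the opening at its end, in the units of the state.
- bot.get_obs(): the state, without advancing time (a new reading comes with each control period).
- snapshot(name): name is "scene" or "top"; returns the picture (384x512x3 uint8, red, green, blue); there is no depth.
- camera_params(name): a dict with "K" (3x3 intrinsics, pixels), "k1" (the pictures are not rectified: a ray, as slopes to the right and down, at radius r is drawn at 1 + k1 r^2 times it, then the intrinsics apply), "camera_from_world" (4x4, takes a point from world to camera coordinates). Camera axes: x right, y down, z forward; pixel columns grow to the right and rows downward; lengths in m; the calibration is good to about 2 mm. A picture is of the moment at which its call begins. camera_params takes no time and is no camera call.
- job.close_job(): hands the job in, once; it reports no verdict.
Trained networks look in the newest picture that a camera, given by its name, has taken for a name from the list of things; names that differ only in an ending like _2 or _b are one class to them, and where a whole thing is asked for, a point or a joint stands for the part that bears it (a point fixed in the world has none). Each returns a list of dicts, best first, with "score" (0 to 1); they miss things now and then, are a little off and sometimes report something else, mostly with a low value. They report only what shows in the picture. A call takes as long as a camera call.
- boxes_of(camera, target): "centre" ([row, column] in pixels, amid what is visible of it).
The state is a dict: "time": time; "joint_pos": joint angles; "qd": joint speeds; "tau": joint torques, N m; "ee_pos": TCP position; "tcp_rot": TCP orientation; "force": force on the tool from outside, world axes, zero at the start; "torque": the same for the moment, N m; "gripper_width": opening from 0.0 (shut) to 1.0 (fully open).
Only numpy, scipy, OpenCV 4.12 (cv2) and the standard library are available. Lean on these libraries where they do the work, as an engineer would, in place of code of your own. Each camera call takes 0.05 s, during which the arm holds its last target. There are 200 camera calls.

## Working session

There is one attempt and no reset: what is moved stays moved. The work goes in short steps, Python scripts to look and compute and a tool call to move; the robot and the scene stay as the last step left them, time stands still between calls to the robot, and variables do not carry over. Pictures are saved under pics/ and viewed, on a budget of 10 in all, crops included, one or two more only if the job needs it, and the job is handed in when it is done.

Besides the shell and the picture viewer there is one more tool, called after "Emit:" as name(argument=value, ...) on one line, values as JSON. arm_command: Moves the arm, as the interface text tells. Its arguments: {"type":"object","properties":{"increments":{"type":"array"},"grip_force":{"type":"number"}},"required":["increments"]}

```bash
mkdir -p pics; ls; python3 - <<'E'
from workcell import bot, snapshot, camera_params, boxes_of
import cv2,numpy as np
for n in("scene","top"):
    im=snapshot(n); cv2.imwrite(f"pics/{n}0.png",cv2.resize(im[:,:,::-1],(800,600),interpolation=cv2.INTER_CUBIC))
    p=camera_params(n); print(n,p["K"].tolist(),p["k1"],np.round(p["camera_from_world"],4).tolist())
    for t in("dial_left","dial_right","dial_left_grip","dial_right_grip","lid_handle","lid_hinge","panel_marks","lockbox"):
        print(t,[(np.round(d["centre"],1).tolist(),round(d["score"],2)) for d in boxes_of(n,t)[:3]])
print(bot.get_obs())
E
```

```text
pics
scene [[394.7109896627885, 0.0, 254.67475053406096], [0.0, 394.7109896627885, 193.86635782605956], [0.0, 0.0, 1.0]] -0.11563701701808542 [[-0.7457, -0.6663, 0.0061, 0.427], [-0.4216, 0.4648, -0.7786, 0.3394], [0.5159, -0.5832, -0.6275, 0.8831], [0.0, 0.0, 0.0, 1.0]]
dial_left [([204.5, 300.2], 0.61), ([218.6, 258.2], 0.19)]
dial_right [([189.1, 277.5], 0.51)]
dial_left_grip [([204.9, 300.2], 0.54)]
dial_right_grip [([184.4, 278.2], 0.48)]
lid_handle [([206.3, 252.4], 0.79)]
lid_hinge [([209.7, 252.6], 0.84)]
panel_marks [([194.0, 276.2], 0.68)]
lockbox []
top [[347.37782328129816, 0.0, 253.13627624885055], [0.0, 347.37782328129816, 190.97874272766452], [0.0, 0.0, 1.0]] -0.0018753682448296512 [[-0.0228, -0.9997, -0.004, 0.0087], [-0.9919, 0.0231, -0.1252, 0.6091], [0.1253, 0.0011, -0.9921, 1.2967], [0.0, 0.0, 0.0, 1.0]]
dial_left []
dial_right [([194.6, 286.9], 0.51)]
dial_left_grip [([220.9, 279.5], 0.7)]
dial_right_grip [([193.8, 283.3], 0.54)]
lid_handle [([198.0, 251.1], 0.9), ([220.7, 276.3], 0.26)]
lid_hinge [([228.8, 361.6], 0.75), ([204.6, 250.1], 0.62)]
panel_marks [([20
[... 172 characters left out ...]
-0.02000262]), 'qd': array([-1.00201233e-04, -1.44117372e-03,  1.43475701e-03, -5.28893636e-04,
       -7.79880076e-04,  4.09017071e-05, -6.14698244e-04]), 'tau': array([ 1.43804165e-03, -5.49584663e+01,  1.14300057e+00, -1.86946231e+01,
       -5.25409577e-02,  1.58255221e-02,  2.76809317e-05]), 'ee_pos': array([ 0.18825728, -0.62216619,  0.20549361]), 'tcp_rot': array([[ 9.57166483e-01,  2.89538118e-01,  4.99625715e-05],
       [ 2.89538120e-01, -9.57166483e-01, -3.77296166e-05],
       [ 3.68983366e-05,  5.05795935e-05, -9.99999998e-01]]), 'force': array([-0.24647483, -1.50661018, -0.1227983 ]), 'torque': array([ 0.01221254, -0.01803853,  0.02264772]), 'gripper_width': 0.9988396948380085}
```

```bash
python3 - <<'E'
import cv2,numpy as np
a=cv2.imread("pics/top0.png");s=800/512
def crop(n,r0,r1,c0,c1):
    a=cv2.imread(f"pics/{n}0.png");a=cv2.resize(a,(512,384),interpolation=cv2.INTER_AREA) if 0 else a
    return cv2.resize(a[int(r0*s):int(r1*s),int(c0*s):int(c1*s)],((c1-c0)*5,(r1-r0)*5),interpolation=cv2.INTER_CUBIC)
cv2.imwrite("pics/ct.png",crop("top",140,260,195,345)); cv2.imwrite("pics/cs.png",crop("scene",145,265,205,355))
E
```

```text
(no output)
```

View pics/top0.png

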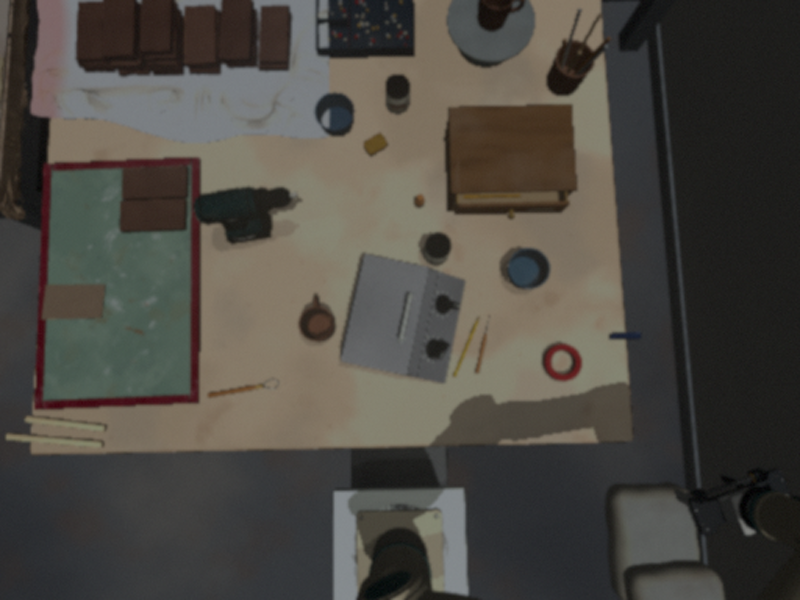

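View pics/ct.png

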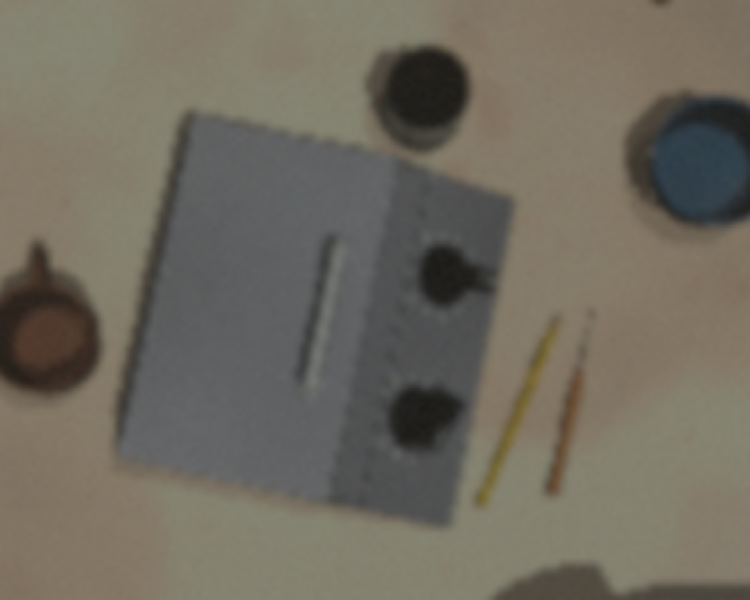

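View pics/cs.png

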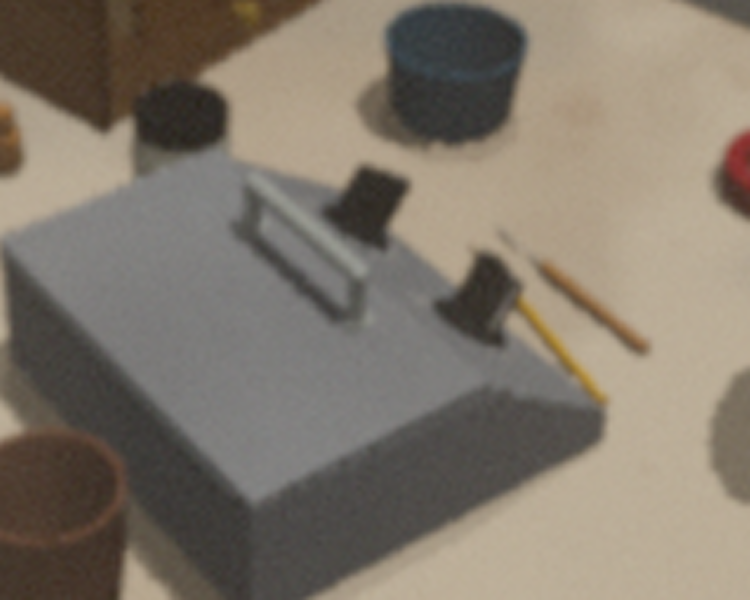

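```bash
cat > H.py <<'E'
import numpy as np,cv2
from workcell import bot,snapshot,camera_params,boxes_of
CP={n:camera_params(n) for n in("scene","top")}
def proj(n,P):
    p=CP[n];T=np.array(p["camera_from_world"]);P=np.atleast_2d(P)
    c=P@T[:3,:3].T+T[:3,3];u=c[:,:2]/c[:,2:];u=u*(1+p["k1"]*(u**2).sum(1,keepdims=True))
    K=np.array(p["K"]);return u*[K[0,0],K[1,1]]+K[:2,2]   # col,row
def box2w(pose,P):
    x,y,w=pose;c,s=np.cos(w),np.sin(w)
    return np.atleast_2d(P)@np.array([[c,-s,0],[s,c,0],[0,0,1]]).T+[x,y,0]
S=np.radians(35)
# panel axes in box frame
PX=np.array([np.cos(S),0,np.sin(S)]);PY=np.array([0,1.,0]);PZ=np.array([-np.sin(S),0,np.cos(S)])
def dialpts(side,val):
    o=np.array([0,.055*side,.060]);ph=np.pi/4+val
    bx=np.cos(ph)*PX-np.sin(ph)*PY;by=np.cross(PZ,bx)
    t=np.linspace(0,2*np.pi,40)
    sk=np.array([o+.024*(np.cos(a)*PX+np.sin(a)*PY)+h*PZ for a in t for h in(0,.007)])
    bar=np.array([o+a*.022*bx+b*.007*by+h*PZ for a in(-1,1) for b in(-1,1) for h in(.007,.043)])
    return sk,bar
def mask(n,pose,side,val,k=4):
    m=np.zeros((384*k,512*k),np.uint8)
    for pts in dialpts(side,val):
        q=((proj(n,box2w(pose,pts))+.5)*k).astype(np.int32)
        cv2.fillConvexPoly(m,cv2.convexHull(q),255)
    return cv2.resize(m,(512,384),interpolation=cv2.INTER_AREA)/255.
def fitdial(ims,pose,side,vals):
    res=[]
    for v in vals:
        s=0
        for n,im in ims.items():
            g=im.mean(2) if im.ndim==3 else im
            m=mask(n,pose,side,v);r,c=np.where(m>.3);
            R=slice(r.min()-3,r.max()+4);C=slice(c.min()-3,c.max()+4)
            s+=np.corrcoef(m[R,C].ravel(),g[R,C].ravel())[0,1]
        res.append(-s)
    return np.array(res)
E
cat > fit.py <<'E'
from H import *
from scipy.optimize import least_squares
B=np.array
hz=.0264
obs=[("top",[-.048,-.13,hz],(513,198)),("top",[-.048,.13,hz],(450,525)),("top",[.205,-.13,.096],(190,112)),("top",[.205,.13,.096],(120,458)),
("top",[.079,-.05,.134],(336,240)),("top",[.079,.05,.134],(308,384)),
("scene",[.205,-.13,.096],(5,240)),("scene",[.205,.13,.096],(255,505)),("scene",[.079,-.05,.134],(252,182)),("scene",[.079,.05,.134],(360,272)),("scene",[-.048,.13,hz],(605,405))]
def px(n,q): q=B(q)/5; return q+([195,140] if n=="top" else [205,145])-.4
f=lambda p:np.concatenate([proj(n,box2w(p,P))[0]-px(n,q) for n,P,q in obs])
r=least_squares(f,[.45,-.1,1.3],loss="soft_l1");print(r.x.round(4),f(r.x).reshape(-1,2).round(1).tolist())
pose=r.x;np.save("pose.npy",pose)
ims={n:cv2.resize(cv2.imread(f"pics/{n}0.png"),(512,384),interpolation=cv2.INTER_AREA).astype(float) for n in("scene","top")}
M=np.pi/6
for nm,s,lo,hi in(("L",1,5.2,8.9),("R",-1,3.7,6.1)):
    v=np.arange(lo,hi,.1)*M
    for k in(ims,{"scene":ims["scene"]},{"top":ims["top"]}):
        q=fitdial(k,pose,s,v);i=q.argmax();print(nm,(v[i]/M).round(2),q[i].round(3),(q[::4]).round(2))
E
python3 fit.py
```

```text
[ 0.5391 -0.1032  1.3466] [[0.3, -0.6], [0.2, 0.2], [0.2, 0.2], [-0.7, 0.0], [0.2, 0.9], [0.2, -0.5], [-1.6, -0.1], [0.0, 0.2], [0.1, -0.2], [-0.1, -0.0], [0.6, 0.2]]
L 8.6 1.708 [1.46 1.47 1.5  1.54 1.57 1.58 1.6  1.66 1.7  1.69]
L 8.6 0.844 [0.71 0.7  0.71 0.72 0.71 0.71 0.74 0.79 0.84 0.83]
L 7.5 0.881 [0.75 0.77 0.79 0.82 0.85 0.87 0.87 0.87 0.87 0.86]
R 4.2 1.696 [1.65 1.69 1.68 1.63 1.59 1.58]
R 4.2 0.883 [0.84 0.88 0.85 0.8  0.76 0.75]
R 4.9 0.833 [0.81 0.81 0.83 0.83 0.83 0.83]
```

```bash
cat > ov.py <<'E'
from H import *
def ov(n,im,pose,vals,r0,c0,h,w,k):
    a=cv2.resize(im[r0:r0+h,c0:c0+w].copy(),(w*k,h*k),interpolation=cv2.INTER_CUBIC)
    a=cv2.convertScaleAbs(a,alpha=2.2)
    for s,v in vals:
        bar=dialpts(s,v)[1]
        q=(((proj(n,box2w(pose,bar))+.5-[c0,r0]))*k).astype(int)
        for i in range(8):
            for j in(1,2,4):
                if not i&j: cv2.line(a,tuple(map(int,q[i])),tuple(map(int,q[i|j])),(0,255,0) if not(i&4 and (i|j)&4) else (0,0,255),1)
    return a
E
python3 - <<'E'
from ov import *
pose=np.load("pose.npy");M=np.pi/6;out=[]
ims={n:cv2.resize(cv2.imread(f"pics/{n}0.png"),(512,384),interpolation=cv2.INTER_AREA) for n in("scene","top")}
for vals in([],[(1,8.5*M),(-1,4.3*M)]):
    out.append(np.hstack([ov("scene",ims["scene"],pose,vals,172,264,50,66,6),ov("top",ims["top"],pose,vals,180,262,50,66,6)]))
cv2.imwrite("pics/ov1.png",np.vstack(out))
E
```

```text
(no output)
```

View pics/ov1.png

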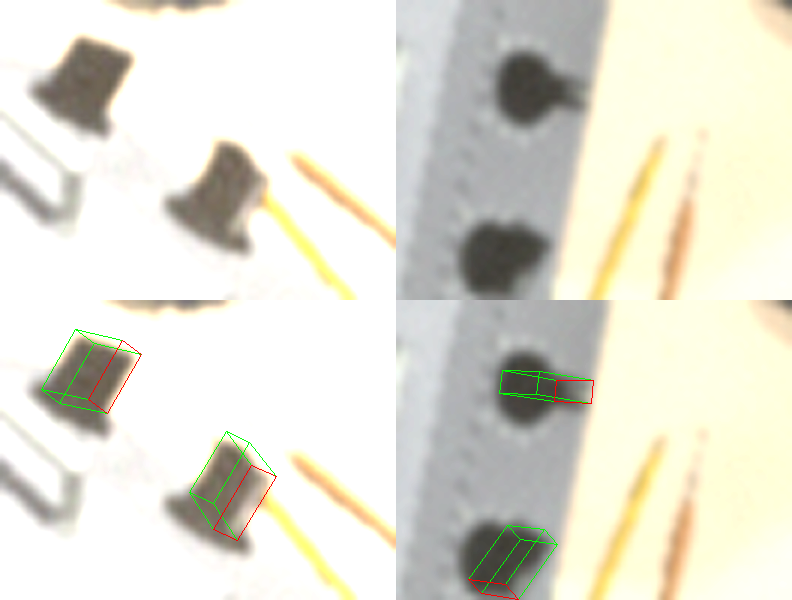

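```bash
cat >> H.py <<'E'
from scipy.spatial.transform import Rotation as Ro
def frame(pose,side,psi_deg):
    """tool rotation for clockwise angle psi of tool x from up-slope; and dial axis base point, out dir (world)"""
    x,y,w=pose;Rw=Ro.from_euler('z',w).as_matrix();p=np.radians(psi_deg)
    tx=Rw@(np.cos(p)*PX-np.sin(p)*PY);tz=-(Rw@PZ)
    return np.c_[tx,np.cross(tz,tx),tz],box2w(pose,[0,.055*side,.06])[0],Rw@PZ
def go(pos,R,rows,o=None):
    o=o or bot.get_obs();d=(np.array(pos)-o["ee_pos"])/.03
    rv=np.degrees((Ro.from_matrix(R)*Ro.from_matrix(o["tcp_rot"]).inv()).as_rotvec())/6
    print("t",round(o["time"],2),"dmm",(d*30).round(1),"rot units",rv.round(2));print("row:",(d/rows).round(3).tolist(),(rv/rows).round(3).tolist(),"q",o["joint_pos"].round(2),"F",o["force"].round(1),"w",round(o["gripper_width"],3))
E
python3 - <<'E'
from H import *
from scipy.optimize import minimize
pose=np.load("pose.npy");M=np.pi/6
ims={n:cv2.resize(cv2.imread(f"pics/{n}0.png"),(512,384),interpolation=cv2.INTER_AREA).mean(2) for n in("scene","top")}
f=lambda p:-fitdial(ims,[pose[0]+p[0]/1000,pose[1]+p[1]/1000,pose[2]],1,[p[2]*M])[0]-fitdial(ims,[pose[0]+p[0]/1000,pose[1]+p[1]/1000,pose[2]],-1,[p[3]*M])[0]
r=minimize(f,[0,0,8.5,4.3],method="Nelder-Mead",options=dict(initial_simplex=[[0,0,8.5,4.3],[4,0,8.5,4.3],[0,4,8.5,4.3],[0,0,8.1,4.3],[0,0,8.5,4.8]],maxiter=150))
print(r.x.round(2),r.fun,f([0,0,8.5,4.3]))
R,b,out=frame(pose,1,45+30*8.5-180)
print(b,out);go(b+.11*out,R,20)
E
```

```text
[-0.87  2.61  8.47  4.24] -3.468116252972927 -3.392286040197901
[ 0.48550749 -0.09101834  0.06      ] [-0.12752308 -0.5592207   0.81915204]
t 0.9 dmm [283.2 469.6 -55.4] rot units [ 5.83  1.78 -9.62]
row: [0.472, 0.783, -0.092] [0.292, 0.089, -0.481] q [ 1.21  0.63  0.04  1.52 -0.03  1.   -0.02] F [-0.2 -1.5 -0.1] w 0.999
```

Emit:
arm_command(increments=[0.36,0.472,0.783,-0.05,0.292,0.089,-0.481,0.36,0.472,0.783,-0.05,0.292,0.089,-0.481,0.36,0.472,0.783,-0.05,0.292,0.089,-0.481,0.36,0.472,0.783,-0.05,0.292,0.089,-0.481,0.36,0.472,0.783,-0.05,0.292,0.089,-0.481,0.36,0.472,0.783,-0.05,0.292,0.089,-0.481,0.36,0.472,0.783,-0.05,0.292,0.089,-0.481,0.36,0.472,0.783,-0.05,0.292,0.089,-0.481,0.36,0.472,0.783,-0.05,0.292,0.089,-0.481,0.36,0.472,0.783,-0.05,0.292,0.089,-0.481,0.36,0.472,0.783,-0.05,0.292,0.089,-0.481,0.36,0.472,0.783,-0.05,0.292,0.089,-0.481,0.36,0.472,0.783,-0.05,0.292,0.089,-0.481,0.36,0.472,0.783,-0.05,0.292,0.089,-0.481,0.36,0.472,0.783,-0.05,0.292,0.089,-0.481,0.36,0.472,0.783,-0.05,0.292,0.089,-0.481,0.36,0.472,0.783,-0.05,0.292,0.089,-0.481,0.36,0.472,0.783,-0.05,0.292,0.089,-0.481,0.36,0.472,0.783,-0.05,0.292,0.089,-0.481,0.36,0.472,0.783,-0.05,0.292,0.089,-0.481], grip_force=20)

```text
time: 2.57
ee_pos: [0.4724, -0.1516, 0.1755]
tcp_rot: [[0.752, -0.646, 0.129], [-0.593, -0.578, 0.56], [-0.287, -0.498, -0.818]]
force: [1.0, 0.5, 0.2]
gripper_width: 0.321
```

```bash
python3 - <<'E'
from H import *
pose=np.load("pose.npy");pose[1]+=.001;np.save("pose.npy",pose)
R,b,out=frame(pose,1,45+30*8.47-180)
go(b+.06*out,R,1);go(b+.010*out,R,5);
E
```

```text
t 2.57 dmm [  5.5  28.  -66.4] rot units [-0.03 -0.08  0.15]
row: [0.183, 0.934, -2.212] [-0.031, -0.079, 0.146] q [ 0.64  0.63  0.03  1.87 -0.67  1.04 -1.2 ] F [1.  0.5 0.2] w 0.321
t 2.57 dmm [  11.9   56.  -107.3] rot units [-0.03 -0.08  0.15]
row: [0.079, 0.373, -0.715] [-0.006, -0.016, 0.029] q [ 0.64  0.63  0.03  1.87 -0.67  1.04 -1.2 ] F [1.  0.5 0.2] w 0.321
```

Emit:
arm_command(increments=[0.36,0.06,0.31,-0.74,-0.01,-0.03,0.05,0.36,0.06,0.31,-0.74,-0.01,-0.03,0.05,0.36,0.06,0.31,-0.74,-0.01,-0.02,0.05,0.36,0,0,0,0,0,0,0.36,0,0,0,0,0,0])

```text
time: 2.98
ee_pos: [0.4765, -0.124, 0.1087]
tcp_rot: [[0.765, -0.632, 0.125], [-0.58, -0.591, 0.56], [-0.28, -0.501, -0.819]]
force: [0.4, 0.7, 0.5]
gripper_width: 0.32
```

```bash
python3 - <<'E'
from ov import *
pose=np.load("pose.npy");M=np.pi/6
R,b,out=frame(pose,1,45+30*8.47-180);go(b+.010*out,R,5)
o=[]
for n,r,c in(("scene",150,250),("top",165,240)):
    im=np.ascontiguousarray(snapshot(n)[:,:,::-1]);o.append(ov(n,im,pose,[(1,8.47*M),(-1,4.24*M)],r,c,90,80,5))
cv2.imwrite("pics/a2.png",np.hstack(o))
E
```

```text
t 2.98 dmm [  7.7  28.4 -40.5] rot units [-0.01 -0.01 -0.03]
row: [0.051, 0.189, -0.27] [-0.001, -0.002, -0.006] q [ 0.63  0.72 -0.02  1.94 -0.74  0.88 -1.1 ] F [0.4 0.7 0.5] w 0.32
```

View pics/a2.png

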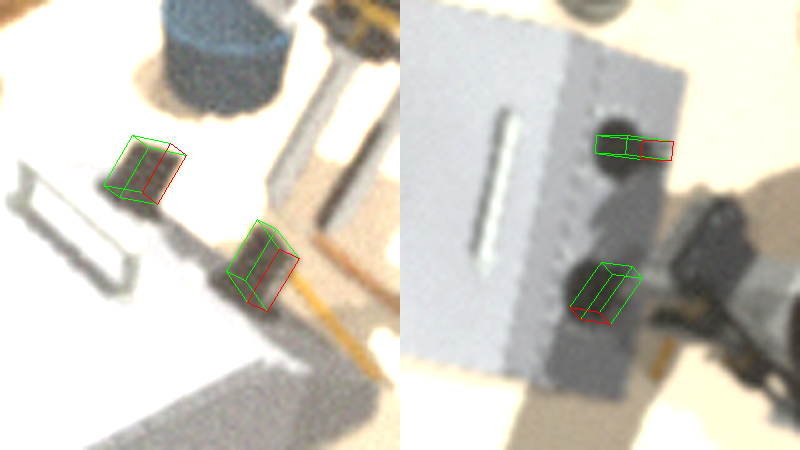

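Emit:
arm_command(increments=[0.36,0.051,0.189,-0.27,0,0,-0.006,0.36,0.051,0.189,-0.27,0,0,-0.006,0.36,0.051,0.189,-0.27,0,0,-0.006,0.36,0.051,0.189,-0.27,0,0,0,0.36,0.051,0.189,-0.27,0,0,0,0.36,0,0,0,0,0,0,0.36,0,0,0,0,0,0])

```text
time: 3.67
ee_pos: [0.4842, -0.0953, 0.0678]
tcp_rot: [[0.764, -0.633, 0.126], [-0.581, -0.591, 0.56], [-0.28, -0.501, -0.819]]
force: [-0.2, 0.3, -0.0]
gripper_width: 0.32
```

Emit:
arm_command(increments=[1,0,0,0,0,0,0,1,0,0,0,0,0,0,1,0,0,0,0,0,0,1,0,0,0,0,0,0])

```text
time: 4.0
ee_pos: [0.4849, -0.0963, 0.0688]
tcp_rot: [[0.764, -0.632, 0.128], [-0.582, -0.591, 0.559], [-0.277, -0.501, -0.819]]
force: [-0.1, -0.9, 0.9]
gripper_width: 0.15
```

```bash
python3 - <<'E'
from H import *
pose=np.load("pose.npy");o=bot.get_obs();print(o["force"],o["torque"])
R,b,out=frame(pose,1,45+30*8.47-180);go(b+.010*out,R,5)
print((-out*165/6/25).round(3),(-out*165/6).round(2), "sign: increase = -out")
E
```

```text
[-0.11193869 -0.86913866  0.94723648] [-0.26379601 -0.07563031 -0.00706417]
t 4.0 dmm [-0.6  0.7 -0.6] rot units [ 0.01  0.01 -0.01]
row: [-0.004, 0.005, -0.004] [0.002, 0.002, -0.002] q [ 0.6   0.78 -0.07  1.99 -0.81  0.77 -1.05] F [-0.1 -0.9  0.9] w 0.15
[ 0.14   0.615 -0.901] [  3.51  15.38 -22.53] sign: increase = -out
```

Emit:
arm_command(increments=[1,0,0,0,-0.106,-0.466,0.683,1,0,0,0,-0.106,-0.466,0.683,1,0,0,0,-0.106,-0.466,0.683,1,0,0,0,-0.106,-0.466,0.683,1,0,0,0,-0.106,-0.466,0.683,1,0,0,0,-0.106,-0.466,0.683,1,0,0,0,-0.106,-0.466,0.683,1,0,0,0,-0.106,-0.466,0.683,1,0,0,0,-0.106,-0.466,0.683,1,0,0,0,-0.106,-0.466,0.683,1,0,0,0,-0.106,-0.466,0.683,1,0,0,0,-0.106,-0.466,0.683,1,0,0,0,-0.106,-0.466,0.683,1,0,0,0,-0.106,-0.466,0.683,1,0,0,0,-0.106,-0.466,0.683,1,0,0,0,-0.106,-0.466,0.683,1,0,0,0,0,0,0])

```text
time: 5.42
ee_pos: [0.4847, -0.0963, 0.0687]
tcp_rot: [[0.754, 0.644, 0.128], [0.482, -0.675, 0.559], [0.447, -0.36, -0.819]]
force: [-1.1, -0.3, 1.2]
gripper_width: 0.15
```

```bash
python3 - <<'E'
from H import *
pose=np.load("pose.npy");o=bot.get_obs();print(o["force"],o["torque"])
R,b,out=frame(pose,1,-45);go(b+.010*out,R,17)
E
```

```text
[-1.09353733 -0.27601913  1.15496538] [-0.34151358 -0.12351223  0.0059783 ]
t 5.42 dmm [-0.5  0.7 -0.5] rot units [-1.79 -7.81 11.46]
row: [-0.001, 0.001, -0.001] [-0.105, -0.46, 0.674] q [ 0.85  0.82 -0.45  1.98 -0.45  0.62  0.  ] F [-1.1 -0.3  1.2] w 0.15
```

Emit:
arm_command(increments=[1,0,0,0,-0.105,-0.46,0.674,1,0,0,0,-0.105,-0.46,0.674,1,0,0,0,-0.105,-0.46,0.674,1,0,0,0,-0.105,-0.46,0.674,1,0,0,0,-0.105,-0.46,0.674,1,0,0,0,-0.105,-0.46,0.674,1,0,0,0,-0.105,-0.46,0.674,1,0,0,0,-0.105,-0.46,0.674,1,0,0,0,-0.105,-0.46,0.674,1,0,0,0,-0.105,-0.46,0.674,1,0,0,0,-0.105,-0.46,0.674,1,0,0,0,-0.105,-0.46,0.674,1,0,0,0,-0.105,-0.46,0.674,1,0,0,0,-0.105,-0.46,0.674,1,0,0,0,-0.105,-0.46,0.674,1,0,0,0,-0.105,-0.46,0.674,1,0,0,0,-0.105,-0.46,0.674,1,0,0,0,0,0,0,1,0,0,0,0,0,0])

```text
time: 7.0
ee_pos: [0.4849, -0.0963, 0.0687]
tcp_rot: [[-0.557, 0.821, 0.129], [0.724, 0.404, 0.559], [0.407, 0.404, -0.819]]
force: [-0.1, -0.9, 5.0]
gripper_width: 0.148
```

```bash
python3 - <<'E'
from H import *
pose=np.load("pose.npy");o=bot.get_obs();print(o["force"],o["torque"])
R,b,out=frame(pose,1,-45);go(b+.010*out,R,17)
E
```

```text
[-0.08589842 -0.8584303   5.02508849] [ 0.05495257 -0.38291248 -0.07999951]
t 7.0 dmm [-0.7  0.7 -0.6] rot units [-0.   -0.02  0.04]
row: [-0.001, 0.001, -0.001] [-0.0, -0.001, 0.003] q [ 1.07  0.94 -0.83  1.97  0.08  0.58  0.94] F [-0.1 -0.9  5. ] w 0.148
```

Emit:
arm_command(increments=[0.36,0,0,0,0,0,0,0.36,0,0,0,0,0,0,0.36,0,0,0,0,0,0,0.36,-0.085,-0.373,0.546,0,0,0,0.36,-0.085,-0.373,0.546,0,0,0,0.36,-0.085,-0.373,0.546,0,0,0,0.36,-0.085,-0.373,0.546,0,0,0,0.36,-0.085,-0.373,0.546,0,0,0,0.36,-0.085,-0.373,0.546,0,0,0,0.36,0,0,0,0,0,0])

```text
time: 7.83
ee_pos: [0.4705, -0.1663, 0.1683]
tcp_rot: [[-0.557, 0.82, 0.132], [0.727, 0.404, 0.555], [0.402, 0.405, -0.821]]
force: [1.2, 0.7, -0.0]
gripper_width: 0.321
```

```bash
cat > chk.py <<'E'
from ov import *
import sys
# usage: chk.py name Lmark Rmark
pose=np.load("pose.npy");M=np.pi/6;o=[];ims={}
for n,r,c in(("scene",150,250),("top",165,240)):
    im=np.ascontiguousarray(snapshot(n)[:,:,::-1]);ims[n]=im.astype(float);o.append(ov(n,im,pose,[(1,float(sys.argv[2])*M),(-1,float(sys.argv[3])*M)],r,c,90,80,5))
cv2.imwrite(f"pics/{sys.argv[1]}.png",np.hstack(o))
for s,v in((1,float(sys.argv[2])),(-1,float(sys.argv[3]))):
    g=np.arange(v-2,v+2.01,.1)
    for k in("scene","top"):
        q=fitdial({k:ims[k]},pose,s,g*M);print(s,k,g[q.argmax()].round(2),q.max().round(3))
E
python3 chk.py b1 3 4.24; python3 - <<'E'
from H import *
pose=np.load("pose.npy")
R,b,out=frame(pose,-1,45+30*4.24-180);go(b+.11*out,R,8)
E
```

```text
1 scene 3.0 0.821
1 top 3.1 0.88
-1 scene 4.14 0.859
-1 top 5.34 0.845
t 7.93 dmm [109.7 -12.5 -16.2] rot units [ 0.8   3.45 -5.06]
row: [0.457, -0.052, -0.068] [0.1, 0.432, -0.632] q [ 1.22  0.81 -0.91  1.85  0.03  0.87  0.99] F [ 0.4 -0.1  0.1] w 0.321
```

View pics/b1.png

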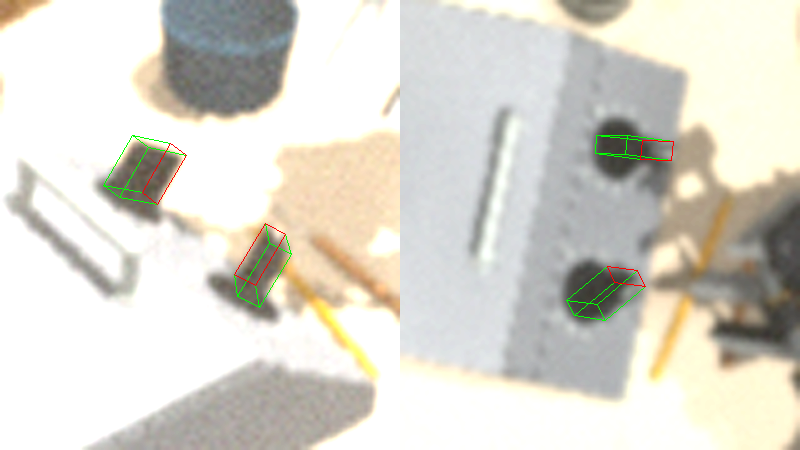

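Emit:
arm_command(increments=[0.36,0.457,-0.052,-0.068,0.1,0.432,-0.632,0.36,0.457,-0.052,-0.068,0.1,0.432,-0.632,0.36,0.457,-0.052,-0.068,0.1,0.432,-0.632,0.36,0.457,-0.052,-0.068,0.1,0.432,-0.632,0.36,0.457,-0.052,-0.068,0.1,0.432,-0.632,0.36,0.457,-0.052,-0.068,0.1,0.432,-0.632,0.36,0.457,-0.052,-0.068,0.1,0.432,-0.632,0.36,0.457,-0.052,-0.068,0.1,0.432,-0.632,0.36,0,0,0,0,0,0,0.36,0,0,0,0,0,0])

```text
time: 8.77
ee_pos: [0.5782, -0.1739, 0.149]
tcp_rot: [[0.044, 0.991, 0.124], [0.821, -0.107, 0.561], [0.57, 0.077, -0.818]]
force: [-1.0, -0.0, -0.6]
gripper_width: 0.321
```

```bash
python3 - <<'E'
from H import *
pose=np.load("pose.npy")
R,b,out=frame(pose,-1,45+30*4.2-180);go(b+.010*out,R,6)
E
```

```text
t 8.77 dmm [ 13.3  53.9 -80.8] rot units [-0.04 -0.12  0.12]
row: [0.074, 0.299, -0.449] [-0.007, -0.02, 0.019] q [ 0.95  0.87 -0.66  1.59 -0.13  0.96  0.45] F [-1.  -0.  -0.6] w 0.321
```

Emit:
arm_command(increments=[0.36,0.074,0.299,-0.449,-0.007,-0.02,0.02,0.36,0.074,0.299,-0.449,-0.007,-0.02,0.02,0.36,0.074,0.299,-0.449,-0.007,-0.02,0.02,0.36,0.074,0.299,-0.449,-0.007,-0.02,0.02,0.36,0.074,0.299,-0.449,-0.007,-0.02,0.02,0.36,0.074,0.299,-0.449,-0.007,-0.02,0.02,0.36,0,0,0,0,0,0,1,0,0,0,0,0,0,1,0,0,0,0,0,0,1,0,0,0,0,0,0,1,0,0,0,0,0,0])

```text
time: 9.68
ee_pos: [0.5917, -0.1227, 0.0699]
tcp_rot: [[0.03, 0.991, 0.131], [0.824, -0.099, 0.557], [0.565, 0.091, -0.82]]
force: [-2.0, -1.5, 1.7]
gripper_width: 0.153
```

```bash
python3 - <<'E'
from H import *
pose=np.load("pose.npy");o=bot.get_obs();print(o["force"],o["torque"])
R,b,out=frame(pose,-1,75);go(b+.010*out,R,17)
E
```

```text
[-2.02210604 -1.52844356  1.68768341] [-0.48430657  0.4109148   0.09612155]
t 9.68 dmm [-0.2  2.6 -1.8] rot units [  1.82   7.82 -11.44]
row: [-0.0, 0.005, -0.003] [0.107, 0.46, -0.673] q [ 0.88  0.96 -0.65  1.68 -0.11  0.75  0.45] F [-2.  -1.5  1.7] w 0.153
```

Emit:
arm_command(increments=[1,0,0,0,0.107,0.46,-0.673,1,0,0,0,0.107,0.46,-0.673,1,0,0,0,0.107,0.46,-0.673,1,0,0,0,0.107,0.46,-0.673,1,0,0,0,0.107,0.46,-0.673,1,0,0,0,0.107,0.46,-0.673,1,0,0,0,0.107,0.46,-0.673,1,0,0,0,0.107,0.46,-0.673,1,0,0,0,0.107,0.46,-0.673,1,0,0,0,0.107,0.46,-0.673,1,0,0,0,0.107,0.46,-0.673,1,0,0,0,0.107,0.46,-0.673,1,0,0,0,0.107,0.46,-0.673,1,0,0,0,0.107,0.46,-0.673,1,0,0,0,0.107,0.46,-0.673,1,0,0,0,0.107,0.46,-0.673,1,0,0,0,0.107,0.46,-0.673,1,0,0,0,0,0,0,1,0,0,0,0,0,0])

```text
time: 11.27
ee_pos: [0.5909, -0.1225, 0.0699]
tcp_rot: [[0.989, 0.077, 0.127], [-0.007, -0.829, 0.559], [0.148, -0.553, -0.82]]
force: [-4.8, -2.1, 3.5]
gripper_width: 0.147
```

```bash
cat > lid.py <<'E'
from H import *
# psi of tool and lid-change measure: handle template shift in scene/top, vs reference
import sys,os
pose=np.load("pose.npy");o=bot.get_obs();R,b,out=frame(pose,-1,0)
psi=np.degrees((Ro.from_matrix(R).inv()*Ro.from_matrix(o["tcp_rot"])).as_rotvec()[2])
u=-out;print("t",round(o["time"],2),"mark",((psi+180-45)/30).round(3),"tool torque",np.dot(o["torque"],out).round(3),"T",o["torque"].round(2),"F",o["force"].round(1),"w",round(o["gripper_width"],3),"q57",o["joint_pos"][[4,6]].round(2))
for n,(r,c,h,w) in {"scene":(172,245,45,45),"top":(184,248,38,18)}.items():
    im=snapshot(n).mean(2).astype(np.float32);f=f"ref_{n}.npy"
    if not os.path.exists(f): np.save(f,im)
    ref=np.load(f);m=cv2.matchTemplate(cv2.resize(im[r-8:r+h+8,c-8:c+w+8],None,fx=4,fy=4),cv2.resize(ref[r:r+h,c:c+w],None,fx=4,fy=4),cv2.TM_CCOEFF_NORMED)
    _,s,_,l=cv2.minMaxLoc(m);print(n,"handle shift px (col,row)",(l[0]/4-8,l[1]/4-8),round(s,3),end="; ")
def hp(a):
    d=np.array([-.126,0,.038]);c,s=np.cos(a),np.sin(a)
    return np.array([.205,0,.096])+[d[0]*c+d[2]*s*1,0,-d[0]*s+d[2]*c]
for n in("scene","top"): print("pop would be",n,(proj(n,box2w(pose,hp(.08)))-proj(n,box2w(pose,hp(0))))[0].round(1),end=" ")
print()
E
python3 lid.py; python3 -c "
from H import *
o=bot.get_obs();pose=np.load('pose.npy');R,b,out=frame(pose,-1,0);print((-out/6).round(3))"
```

```text
t 11.27 mark 6.999 tool torque -0.177 T [-0.34  0.89  0.34] F [-4.8 -2.1  3.5] w 0.147 q57 [-0.55 -0.63]
scene handle shift px (col,row) (0.0, 0.0) 1.0; top handle shift px (col,row) (0.0, 0.0) 1.0; pop would be scene [-0.9 -2.4] pop would be top [-0.9 -0.5] 
[ 0.021  0.093 -0.137]
```

Emit:
arm_command(increments=[1,0,0,0,0.021,0.093,-0.137,1,0,0,0,0.021,0.093,-0.137,1,0,0,0,0.021,0.093,-0.137,1,0,0,0,0.021,0.093,-0.137,1,0,0,0,0.021,0.093,-0.137,1,0,0,0,0,0,0,1,0,0,0,0,0,0,1,0,0,0,0,0,0])

```text
time: 12.03
ee_pos: [0.591, -0.1224, 0.07]
tcp_rot: [[0.992, -0.01, 0.127], [-0.08, -0.825, 0.559], [0.1, -0.564, -0.819]]
force: [-4.1, -1.3, 3.9]
gripper_width: 0.146
```

```bash
python3 lid.py
```

```text
t 12.03 mark 7.166 tool torque 0.022 T [-0.28  0.86  0.57] F [-4.1 -1.3  3.9] w 0.146 q57 [-0.57 -0.7 ]
scene handle shift px (col,row) (0.0, 0.0) 0.995; top handle shift px (col,row) (0.0, 0.0) 0.997; pop would be scene [-0.9 -2.4] pop would be top [-0.9 -0.5]
```

Emit:
arm_command(increments=[1,0,0,0,0.021,0.093,-0.137,1,0,0,0,0.021,0.093,-0.137,1,0,0,0,0.021,0.093,-0.137,1,0,0,0,0,0,0,1,0,0,0,0,0,0,1,0,0,0,0,0,0])

```text
time: 12.63
ee_pos: [0.591, -0.1224, 0.07]
tcp_rot: [[0.99, -0.062, 0.127], [-0.123, -0.82, 0.559], [0.07, -0.569, -0.82]]
force: [-5.9, -2.3, 4.5]
gripper_width: 0.147
```

```bash
python3 lid.py
```

```text
t 12.63 mark 7.266 tool torque 0.001 T [-0.24  0.88  0.57] F [-5.9 -2.3  4.5] w 0.147 q57 [-0.58 -0.74]
scene handle shift px (col,row) (0.0, 0.0) 0.992; top handle shift px (col,row) (0.0, 0.0) 0.997; pop would be scene [-0.9 -2.4] pop would be top [-0.9 -0.5]
```

Emit:
arm_command(increments=[1,0,0,0,0.021,0.093,-0.137,1,0,0,0,0.021,0.093,-0.137,1,0,0,0,0.021,0.093,-0.137,1,0,0,0,0,0,0,1,0,0,0,0,0,0,1,0,0,0,0,0,0])

```text
time: 13.23
ee_pos: [0.591, -0.1224, 0.07]
tcp_rot: [[0.985, -0.113, 0.127], [-0.166, -0.813, 0.559], [0.04, -0.572, -0.82]]
force: [-4.5, -2.2, 4.4]
gripper_width: 0.15
```

```bash
python3 lid.py
```

```text
t 13.23 mark 7.366 tool torque -0.058 T [-0.24  0.91  0.51] F [-4.5 -2.2  4.4] w 0.15 q57 [-0.6  -0.78]
scene handle shift px (col,row) (0.0, 0.0) 0.988; top handle shift px (col,row) (0.0, 0.0) 0.994; pop would be scene [-0.9 -2.4] pop would be top [-0.9 -0.5]
```

Emit:
arm_command(increments=[1,0,0,0,0.021,0.093,-0.137,1,0,0,0,0.021,0.093,-0.137,1,0,0,0,0.021,0.093,-0.137,1,0,0,0,0,0,0,1,0,0,0,0,0,0,1,0,0,0,0,0,0])

```text
time: 13.83
ee_pos: [0.591, -0.1224, 0.07]
tcp_rot: [[0.978, -0.165, 0.128], [-0.208, -0.803, 0.559], [0.01, -0.573, -0.82]]
force: [-5.4, -2.4, 4.4]
gripper_width: 0.149
```

```bash
python3 lid.py
```

```text
t 13.83 mark 7.466 tool torque -0.051 T [-0.29  0.92  0.52] F [-5.4 -2.4  4.4] w 0.149 q57 [-0.61 -0.83]
scene handle shift px (col,row) (0.25, -1.25) 0.94; top handle shift px (col,row) (-1.0, -0.25) 0.956; pop would be scene [-0.9 -2.4] pop would be top [-0.9 -0.5]
```

Emit:
arm_command(increments=[1,0,0,0,0,0,0,1,0,0,0,0,0,0,1,0,0,0,0,0,0])

```text
time: 14.18
ee_pos: [0.591, -0.1223, 0.0701]
tcp_rot: [[0.978, -0.165, 0.128], [-0.208, -0.803, 0.559], [0.01, -0.573, -0.82]]
force: [-5.0, -2.3, 3.9]
gripper_width: 0.147
```

```bash
python3 lid.py; python3 - <<'E'
from H import *
im=snapshot("scene");a=np.load("ref_scene.npy")
r=slice(145,265);c=slice(205,320)
f=lambda x:cv2.convertScaleAbs(cv2.resize(x[r,c].astype(np.float32),None,fx=3.4,fy=3.4,interpolation=cv2.INTER_CUBIC),alpha=1.6)
cv2.imwrite("pics/pop.png",np.hstack([f(a),f(im.mean(2))]))
E
```

```text
t 14.18 mark 7.466 tool torque -0.074 T [-0.29  0.94  0.5 ] F [-5.  -2.3  3.9] w 0.147 q57 [-0.61 -0.83]
scene handle shift px (col,row) (0.25, -1.25) 0.939; top handle shift px (col,row) (-1.0, -0.25) 0.956; pop would be scene [-0.9 -2.4] pop would be top [-0.9 -0.5]
```

View pics/pop.png

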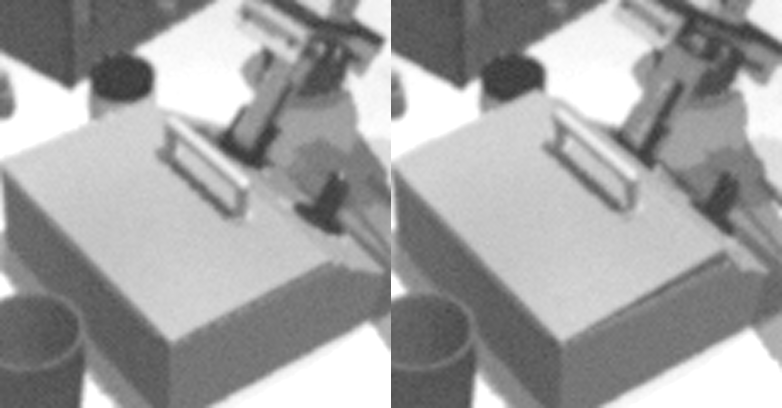

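Emit:
arm_command(increments=[0.49,0,0,0,0,0,0,0.49,0,0,0,0,0,0,0.49,0,0,0,0,0,0,0.49,-0.064,-0.28,0.41,0,0,0,0.49,-0.064,-0.28,0.41,0,0,0,0.49,-0.085,-0.373,0.546,0,0,0,0.49,-0.085,-0.373,0.546,0,0,0,0.49,-0.085,-0.373,0.546,0,0,0,0.15,-0.085,-0.373,0.546,0,0,0,0.15,-0.085,-0.373,0.546,0,0,0,0.15,0,0,0,0,0,0])

```text
time: 15.25
ee_pos: [0.5772, -0.1985, 0.1787]
tcp_rot: [[0.977, -0.165, 0.135], [-0.213, -0.805, 0.554], [0.017, -0.57, -0.822]]
force: [0.1, -0.2, 0.2]
gripper_width: 0.413
```

```bash
cat >> H.py <<'E'
def hp(a):
    d=np.array([-.126,0,.038]);c,s=np.cos(a),np.sin(a)
    return np.array([.205+d[0]*c+d[2]*s,0,.096-d[0]*s+d[2]*c])
def lidR(pose,tilt=0):
    Rw=Ro.from_euler('z',pose[2]).as_matrix();t=np.radians(tilt)
    z=Rw@np.array([np.sin(t),0,-np.cos(t)]);x=-Rw[:,1];return np.c_[x,np.cross(z,x),z]
E
sed -i '/^def hp/,/^    return/d' lid.py
python3 chk.py c1 3 7.47; python3 - <<'E'
from H import *
pose=np.load("pose.npy")
for z in(.10,-.016): go(box2w(pose,hp(.07))[0]+[0,0,z],lidR(pose),10)
# measure handle bar in both images: brightness ridge vs predicted angle
for n in("scene","top"):
    im=snapshot(n).mean(2)
    for a in(0,.04,.08,.12):
        h=hp(a);P=box2w(pose,np.array([h+[0,y,0.003] for y in np.linspace(-.042,.042,30)]));q=proj(n,P).astype(np.float32)
        print(n,a,[cv2.remap(im.astype(np.float32),q[:,0].copy()+dx,q[:,1].copy()+dy,1).mean().round(1) for dx,dy in((0,0),)],q[15])
E
```

```text
1 scene 2.3 0.643
1 top 3.0 0.777
-1 scene 8.17 0.745
-1 top 7.07 0.857
t 15.35 dmm [-18.7 172.4  66.5] rot units [-5.66  1.37 -0.16]
row: [-0.062, 0.575, 0.222] [-0.566, 0.137, -0.016] q [ 0.69  0.76 -0.13  1.56 -0.54  1.12 -0.89] F [ 0.8  1.8 -0.2] w 0.424
t 15.35 dmm [-18.7 172.4 -49.5] rot units [-5.66  1.37 -0.16]
row: [-0.062, 0.575, -0.165] [-0.566, 0.137, -0.016] q [ 0.69  0.76 -0.13  1.56 -0.54  1.12 -0.89] F [ 0.8  1.8 -0.2] w 0.424
scene 0 [np.float32(121.9)] [265.56775 189.19827]
scene 0.04 [np.float32(135.1)] [265.14078 187.98532]
scene 0.08 [np.float32(142.8)] [264.65228 186.80873]
scene 0.12 [np.float32(145.0)] [264.1024  185.67065]
top 0 [np.float32(110.8)] [258.89667 202.45438]
top 0.04 [np.float32(111.6)] [258.46402 202.23175]
top 0.08 [np.float32(106.7)] [257.9722  201.99788]
top 0.12 [np.float32(94.3)] [257.42133 201.75308]
```

View pics/c1.png

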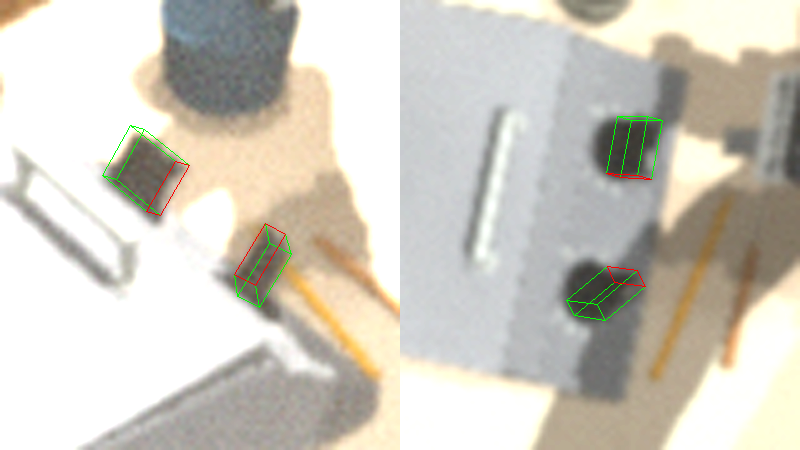

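Emit:
arm_command(increments=[0.15,-0.062,0.5,0.3,-0.566,0.137,-0.016,0.15,-0.062,0.5,0.3,-0.566,0.137,-0.016,0.15,-0.062,0.6,0.3,-0.566,0.137,-0.016,0.15,-0.062,0.6,0.3,-0.566,0.137,-0.016,0.15,-0.062,0.6,0.3,-0.566,0.137,-0.016,0.15,-0.062,0.6,0.2,-0.566,0.137,-0.016,0.15,-0.062,0.6,0.2,-0.566,0.137,-0.016,0.15,-0.062,0.6,0.1,-0.566,0.137,-0.016,0.15,-0.062,0.6,0.1,-0.566,0.137,-0.016,0.15,-0.062,0.55,0.12,-0.566,0.137,-0.016,0.15,0,0,0,0,0,0,0.15,0,0,0,0,0,0])

```text
time: 16.45
ee_pos: [0.5565, -0.0177, 0.2416]
tcp_rot: [[0.977, -0.215, -0.003], [-0.215, -0.977, 0.002], [-0.003, -0.002, -1.0]]
force: [0.6, -1.4, 0.3]
gripper_width: 0.424
```

```bash
python3 - <<'E'
from H import *
pose=np.load("pose.npy")
go(box2w(pose,hp(.08))[0]+[0,0,-.015],lidR(pose),8)
E
```

```text
t 16.45 dmm [   0.9   -4.2 -112.7] rot units [-0.02 -0.03 -0.07]
row: [0.004, -0.018, -0.469] [-0.003, -0.003, -0.009] q [-0.11  0.46  0.13  1.74 -0.08  0.96 -1.73] F [ 0.6 -1.4  0.3] w 0.424
```

Emit:
arm_command(increments=[0.15,0.004,-0.018,-0.55,0,0,-0.009,0.15,0.004,-0.018,-0.55,0,0,-0.009,0.15,0.004,-0.018,-0.55,0,0,-0.009,0.15,0.004,-0.018,-0.55,0,0,-0.009,0.15,0.004,-0.018,-0.5,0,0,-0.009,0.15,0.004,-0.018,-0.5,0,0,-0.009,0.15,0.004,-0.018,-0.3,0,0,-0.009,0.15,0.004,-0.018,-0.2,0,0,-0.009,0.15,0,0,0,0,0,0,0.15,0,0,0,0,0,0])

```text
time: 17.28
ee_pos: [0.558, -0.0271, 0.1316]
tcp_rot: [[0.973, -0.231, -0.001], [-0.231, -0.973, 0.001], [-0.001, -0.0, -1.0]]
force: [0.2, -0.8, 0.2]
gripper_width: 0.427
```

Emit:
arm_command(increments=[1,0,0,0,0,0,0,1,0,0,0,0,0,0,1,0,0,0,0,0,0,1,0,0,0,0,0,0], grip_force=15)

```text
time: 17.62
ee_pos: [0.5586, -0.0254, 0.1321]
tcp_rot: [[0.973, -0.23, 0.001], [-0.23, -0.973, 0.002], [0.0, -0.002, -1.0]]
force: [2.1, 8.0, -3.2]
gripper_width: 0.177
```

```bash
python3 - <<'E'
from H import *
pose=np.load("pose.npy")
go(box2w(pose,hp(.08))[0]+[0,0,-.015],lidR(pose),8)
# arc waypoints, 3 rows each
A=np.linspace(.08,.90,9)
W=np.array([box2w(pose,hp(a))[0] for a in A]);print((np.diff(W,axis=0)/.03/3).round(3).tolist())
E
```

```text
t 17.62 dmm [-1.1  3.5 -3.2] rot units [-0.02  0.01  0.08]
row: [-0.005, 0.015, -0.013] [-0.002, 0.001, 0.01] q [-0.08  0.6   0.11  1.85 -0.1   0.7  -1.71] F [ 2.1  8.  -3.2] w 0.177
[[0.014, 0.06, 0.137], [0.017, 0.073, 0.13], [0.02, 0.086, 0.121], [0.022, 0.098, 0.111], [0.025, 0.108, 0.101], [0.027, 0.118, 0.089], [0.029, 0.126, 0.076], [0.03, 0.133, 0.062]]
```

Emit:
arm_command(increments=[1,0,0.05,0,0,0,0,1,0,0.05,0,0,0,0,1,0,0,0,0,0,0])

```text
time: 17.87
ee_pos: [0.5592, -0.0229, 0.132]
tcp_rot: [[0.973, -0.23, 0.001], [-0.23, -0.973, 0.001], [0.001, -0.001, -1.0]]
force: [3.3, 1.7, -2.0]
gripper_width: 0.121
```

Emit:
arm_command(increments=[1,0.014,0.06,0.137,0,0,0,1,0.014,0.06,0.137,0,0,0,1,0.014,0.06,0.137,0,0,0,1,0.017,0.073,0.13,0,0,0,1,0.017,0.073,0.13,0,0,0,1,0.017,0.073,0.13,0,0,0,1,0.02,0.086,0.121,0,0,0,1,0.02,0.086,0.121,0,0,0,1,0.02,0.086,0.121,0,0,0,1,0,0,0,0,0,0])

```text
time: 18.7
ee_pos: [0.5635, -0.0041, 0.1673]
tcp_rot: [[0.973, -0.23, 0.001], [-0.23, -0.973, -0.0], [0.001, -0.0, -1.0]]
force: [3.9, -0.7, -1.1]
gripper_width: 0.122
```

```bash
python3 - <<'E'
from H import *
pose=np.load("pose.npy")
o=bot.get_obs();print(o["force"],o["torque"],o["joint_pos"])
for a in (.25,.3,.35,.3875,.42): print(a,(o["ee_pos"]+[0,0,.015]-box2w(pose,hp(a))[0]).round(4))
E
```

```text
[ 3.91493984 -0.73236928 -1.14866181] [ 0.01894774 -0.91595839  0.05932164] [-0.12613884  0.55303598  0.12662197  1.80821191 -0.093704    0.78517805
 -1.75515359]
0.25 [0.0039 0.0082 0.0183]
0.3 [0.0031 0.0047 0.0128]
0.35 [0.0022 0.001  0.0074]
0.3875 [ 0.0016 -0.0019  0.0035]
0.42 [ 0.001  -0.0046  0.0002]
```

Emit:
arm_command(increments=[1,0.022,0.098,0.111,0,0,0,1,0.022,0.098,0.111,0,0,0,1,0.022,0.098,0.111,0,0,0,1,0.025,0.108,0.101,0,0,0,1,0.025,0.108,0.101,0,0,0,1,0.025,0.108,0.101,0,0,0,1,0.027,0.118,0.089,0,0,0,1,0.027,0.118,0.089,0,0,0,1,0.027,0.118,0.089,0,0,0,1,0.029,0.126,0.076,0,0,0,1,0.029,0.126,0.076,0,0,0,1,0.029,0.126,0.076,0,0,0,1,0.03,0.133,0.062,0,0,0,1,0.03,0.133,0.062,0,0,0,1,0.03,0.133,0.062,0,0,0,1,0,0,0,0,0,0])

```text
time: 20.03
ee_pos: [0.5749, 0.0436, 0.208]
tcp_rot: [[0.972, -0.233, 0.0], [-0.233, -0.972, -0.006], [0.002, 0.005, -1.0]]
force: [0.3, -6.6, 9.0]
gripper_width: 0.124
```

```bash
python3 - <<'E'
from H import *
pose=np.load("pose.npy")
o=bot.get_obs();print(o["force"],o["torque"],o["joint_pos"].round(2),o["gripper_width"])
for a in (.8,.85,.9,.95): print(a,(o["ee_pos"]+[0,0,.015]-box2w(pose,hp(a))[0]).round(4))
im=snapshot("scene")[:,:,::-1];cv2.imwrite("pics/l.png",cv2.resize(im[90:290,180:380],None,fx=3,fy=3,interpolation=cv2.INTER_CUBIC))
E
```

```text
[ 0.30398381 -6.55314651  8.98033578] [-1.82466741 -0.03813569  0.00259918] [-0.22  0.52  0.14  1.73 -0.08  0.9  -1.85] 0.12365775849409098
0.8 [0.0037 0.005  0.0101]
0.85 [ 0.0024 -0.0008  0.0072]
0.9 [ 0.001  -0.0067  0.0047]
0.95 [-0.0004 -0.0127  0.0024]
```

View pics/l.png

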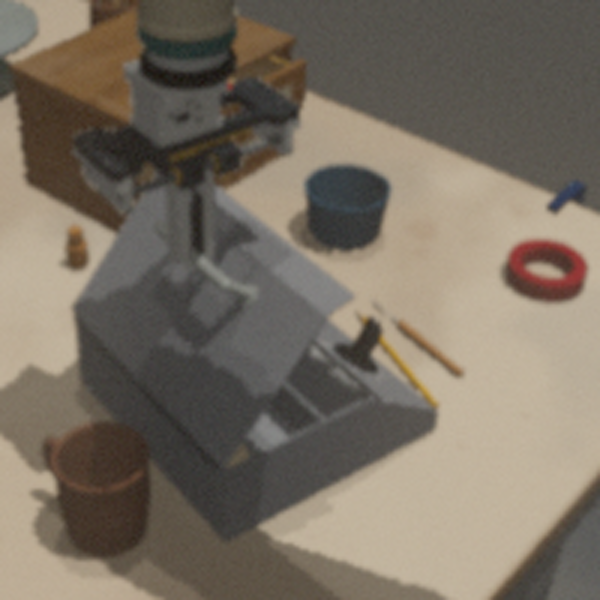

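Emit:
arm_command(increments=[0.49,0,0,0,0,0,0,0.49,0,0,0,0,0,0,0.49,0,0,0,0,0,0,0.49,0,0,0.2,0,0,0,0.49,0,0,0.3,0,0,0,0.49,0,0,0.5,0,0,0,0.49,0,0,0.7,0,0,0,0.49,0,0,0.8,0,0,0,0.49,0,0,0.8,0,0,0,0.49,0,0,0.8,0,0,0,0.49,0,0,0,0,0,0,0.49,0,0,0,0,0,0])

```text
time: 21.08
ee_pos: [0.5752, 0.049, 0.3309]
tcp_rot: [[0.973, -0.23, 0.002], [-0.23, -0.973, 0.001], [0.002, -0.002, -1.0]]
force: [-0.4, 0.5, 0.4]
gripper_width: 0.256
```

```bash
python3 - <<'E'
from ov import *
pose=np.load("pose.npy");M=np.pi/6;o=bot.get_obs();print(o["time"],o["force"],o["ee_pos"])
out=[]
for n,r,c in(("scene",110,190),("top",140,205)):
    im=np.ascontiguousarray(snapshot(n)[:,:,::-1]);k=4;h,w=135,100 
    a=ov(n,im,pose,[],r,c,h,w if n=="top" else 100,k);a=cv2.convertScaleAbs(a,alpha=.7)
    for ang,col in((.70,(0,0,255)),(.87,(0,255,0))):
        q=proj(n,box2w(pose,[hp(ang)+[0,-.05,0],hp(ang)+[0,.05,0]]));q=((q+.5-[c,r])*k).astype(int)
        for p in q: cv2.circle(a,tuple(map(int,p)),3,col,1)
    out.append(a)
cv2.imwrite("pics/end.png",np.hstack(out))
E
```

```text
21.0833 [-0.43418153  0.46370816  0.43975992] [0.57516502 0.04900918 0.33092485]
```

View pics/end.png

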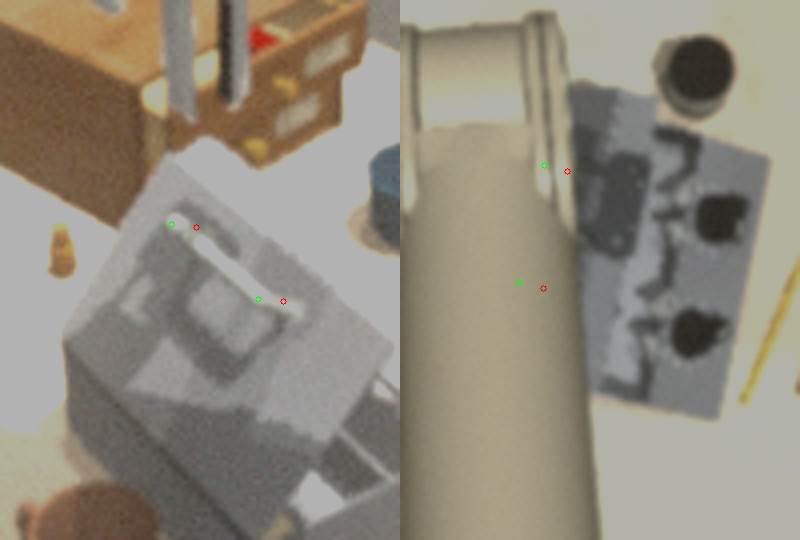

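```bash
python3 -c "
from workcell import job
print(job.close_job())"
```

```text
the job is handed in; nothing more can be done
None
```

The lockbox is open: the lid stands at about 0.87 rad (50°), and the job was handed in at about 21 s of the 72 s allowed.

- **Left dial:** I turned it from about mark 8.5 to mark 3 in one grasp. The image fit after release read 3.0 from one camera and 3.1 from the other.
- **Right dial:** I turned it from about mark 4.2 to 7, then on in small steps. The lid popped by mark 7.47 (about 0.24 rad past 7), and I stopped and let go there.
- **Lid:** I raised it by the handle, released it and backed the gripper off.

**Last checks:** The final scene picture shows the handle bar at the position predicted for 0.87 rad after release. The tool force was about zero with the gripper well clear above the box. The other objects I could see looked unmoved, but I did not measure them.

**Checks that disagreed:**
- After the lid popped, shadows spoiled the automatic dial readings: left 2.3 and 3.0, right 8.2 and 7.1. For those positions I relied on the gripper's measured angle and the overlay picture.
- I did not test separately that the hook holds the right dial.
- In the final top picture the arm hid most of the lid, so its angle rests on the other camera and the tool's position.

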